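# Slide the burner carriage to its end stop

### The arm

A 6-joint arm with a two-finger parallel gripper is mounted at the origin on a cart in front of the work surface, level with it; the furniture and walls round the work are solid. World frame = base frame: x ahead of the robot, y to its left, z up, the work surface at z = 0. Lengths are in m, angles in rad, forces in N, time in s.
With the tool pointing down it reaches from about 0.4 to 0.825 m from the base axis. Payload 7 kg.
Tool frame: the origin (TCP) lies on the centre line of the jaws, within the pads' length; the fingertips stand tip_reach ahead of it and the grasp point (between the pads) is the TCP (tip_reach is the distance from the TCP to the fingertips, in m); z points along the fingers, y is the line along which they close (so a half turn about z gives the same grasp; the last joint's range is limited). The gripper opens to 88 mm and grips with 3 to 60 N. Pads are 19 mm wide; open, the fingers measure 130 mm over their backs; the gripper's body (78 mm by 193 mm) begins 47 mm behind the grasp point.
Start: joints at [-0.935, 0.359, 0.012, 0, -1.224, -0.288], TCP at [0.23, -0.635, 0.246] pointing down, gripper open.
Joint ranges: [-3.07, 3.07], [-1.43, 2.12], [-1.02, 1.25], [-3.03, 1.67], [-3.05, -0], [-3.03, 3.03]. Speed limits (rad/s): [2.39, 2.39, 3.01, 3.14, 3.14, 3.14].

### API

Orientations are given as [roll, pitch, yaw] about the fixed x, y, z axes, in that order (R = Rz(yaw) Ry(pitch) Rx(roll)).
In Python, from station import get_state, grab_frame, calibration, job_done, find_in, mark_of, tip_reach gives the robot as it stands.
- The arm moves only by the shell command python3 -m handwheel 'ROWS' [OPENING] [FORCE]. ROWS is JSON, a list of rows, each an object with "delta_pos": the shift along the world's x, y, z in units of 30 mm (1.0 is 30 mm), a list of three; "dr": the turn, a rotation vector about the world's x, y, z in degrees, a list of three. In form: [{"delta_pos": [tx, ty, tz], "dr": [rx, ry, rz]}, ...]. A call has 1 to 10 rows; each row shifts and turns the commanded pose from where the row before left it; what a row does not reach is not made up. A row lasts 1/10 s, in which the tool goes at most 50 mm and 8.59 degrees, less where a joint would pass 70% of its speed; a pose out of reach is approached as far as the arm can. A call is refused whole if a number of a shift passes 1 or a number of a turn 8.59, either way. A call with a gripper value outside its range is refused whole. OPENING is the closure, from -1 (fully open) to 1 (shut), set as the call begins (- or left out, the last holds). The fingers move at their own pace and stop on an object; FORCE is the grip in N (left out, the last holds). Time passes only in rows, so rows that do not move let the fingers close. It gives the time, the measured TCP pose, the force, the opening and the grip force at its end, in the units of the state.
- get_state(): the state, without advancing time (a new reading comes with each control period).
- grab_frame(name): name is "scene" or "top"; returns the picture (384x512x3 uint8, red, green, blue); there is no depth.
- calibration(name): a dict with "fx", "fy", "cx", "cy" (pixels), "k1" (the pictures are not rectified: a ray, as slopes to the right and down, at radius r is drawn at 1 + k1 r^2 times it, then the intrinsics apply), "extrinsics" (4x4, takes a point from world to camera coordinates). Camera axes: x right, y down, z forward; pixel columns grow to the right and rows downward; lengths in m; the calibration is good to about 2 mm. A picture is of the moment at which its call begins. calibration takes no time and is no camera call.
- job_done(): hands the job in; it is judged then, once.
Trained networks look in the newest picture that a camera, given by its name, has taken for a name from the list of things; names that differ only in an ending like _2 or _b are one class to them, and where a whole thing is asked for, a point or a joint stands for the part that bears it (a point fixed in the world has none). Each returns a list of dicts, best first, with "conf" (0 to 1); they miss things now and then, are a little off and sometimes report something else, mostly with a low value. They report only what shows in the picture. A call takes as long as a camera call.
- find_in(camera, query): "location" ([column, row] in pixels, amid what is visible of it).
- mark_of(camera, query): "location" ([column, row] in pixels: a listed point, or the origin of a listed thing).
The state is a dict: "t": time; "q": joint angles; "qd": joint speeds; "joint_efforts": joint torques, N m; "eef_pos": TCP position; "ee_rot": TCP orientation; "force": force on the tool from outside, world axes, zero at the start; "moment": the same for the moment, N m; "width": finger opening in m; "gripper_force": force on a finger pad.
Only numpy, scipy, OpenCV 4.12 (cv2) and the standard library are available. Lean on these libraries where they do the work, as an engineer would, in place of code of your own. Each camera call takes 0.05 s, during which the arm holds its last target. There are 200 camera calls.

### The job

Run the blue burner carriage along its rail to the yellow end stop: press its red lock button down with a fingertip and keep it held down while you push the carriage all the way, then let go so that the button pops up and locks it there. Press and push only, without forcing anything, and leave the things standing round the slide where they are.

Things in the scene. Friction and masses are not known exactly. Their poses are not given: they have to be found in the camera images.
- slide_base: Fixed slide rail, 70 (its x) by 250 (its y) mm, 46 mm high at its end blocks. Origin: centre of the underside, z up. The carriage travels along +y of this frame, from the grey end block (centred at y -105 mm) to the yellow one with a black bumper, the end stop (y +105 mm); blocks 18 mm thick.
- carriage (a joint): Travel of the blue carriage along the slide base's +y, m: 0 at the grey end, 0.124 hard against the end stop; starts locked, 0 to 0.03. Block 66 (x) by 56 (y) mm, top 44 mm above the bench, centred at y = -0.062 + value on the base. Slides with 1 N unlocked, locked it holds a steady 20 N push (0.6 mm play). Its brass nozzle, on the +x side 47 mm off the centre line, is 57 mm high.
- lock_button (a joint): Depth of the red lock button in m: about 0 when up (carriage locked in a notch; there is one every 6.2 mm), 0.010 fully down on a hard stop. It springs back: 3 N to start it moving, 4.5 N half-way, 6 N fully down. Held 4 mm down or more (say 7) the carriage is free. Let go between two notches it may stay up to 3.3 mm down until the carriage shifts into the next one.
- button_top (a point): Centre of the flat top of the red lock button (30 mm in diameter) in the middle of the carriage; 58 mm above the bench when up, 48 mm when fully down. Moves with the carriage and with the button; axes as the slide base's.
- push_face (a point): Centre of the face of the carriage's upright thumb plate that a fingertip pushes: the plate stands just ahead of the button (towards the end stop); this face looks back at the button, to the slide base's -y, 21 mm from the button's centre. The plate is 46 mm wide (x), 7 mm thick, its top 70 mm above the bench. A finger on the button pushes the carriage through this face.
- crucible_cup: Bystander: loose pale crucible, 50 mm wide, 42 mm high, upright on the bench on the far side of the slide. Origin: centre of its underside.
- dropper_bottle: Bystander: loose brown dropper bottle, 34 mm wide, 102 mm high, upright on the far side of the slide. Origin: centre of its underside.
- rubber_stopper: Bystander: loose black rubber stopper, 29 mm wide, 28 mm high, on the near side of the slide by its grey end. Origin: centre of its underside.
- steel_bolt: Bystander: loose steel cap bolt, 16 mm wide, 45 mm high, standing on its head beyond the yellow end of the slide. Origin: centre of its underside.

How it is judged:
On the way, in this order (a step that is already met when the one before it is completed fails the run):
1. the lock button is pressed down while the carriage is still at its starting end (value of joint lock_button above 0.004 m and value of joint carriage below 0.045 m), for 0.1 s.
2. the carriage reaches the end stop with the button still held down (value of joint lock_button above 0.003 m and value of joint carriage above 0.119 m), for 0.1 s.
At the end, for the whole second after the job is handed in: The carriage is at rest within 4 mm of its end stop (joint above 0.120), the lock button is up again (depth under 1.5 mm), and each of the four bystanders is within 20 mm of where it stood (value of joint carriage above 0.12 m and value of joint lock_button below 0.0015 m and velocity of joint carriage between -0.005 and 0.005 m/s and distance of each of crucible_cup, dropper_bottle, rubber_stopper, steel_bolt from where it was at the start of the episode below 0.02 m); the robot touches nothing.
It fails at once if the lock button is let up while the carriage is between its ends (travel 45 to 112 mm) (value of joint carriage between 0.045 and 0.112 m and value of joint lock_button below 0.002 m).
It fails at once if the carriage is forced or squeezed with more than 60 N (contact force between the fingers and carriage above 60 N).
It fails at once if a bystander is knocked, lifted or moved by more than 20 mm (distance of any of crucible_cup, dropper_bottle, rubber_stopper, steel_bolt from where it was at the start of the episode above 0.02 m).
It also fails if it takes over 35 s, if anything falls off the work surface, if the arm or the gripper's body presses on something with over 40 N, if the wrist force passes 120 N, or if a joint passes its speed limit or range.

## Working session

There is one attempt and no reset: what is moved stays moved. The work goes in short steps, Python scripts to look and compute and a shell command to move; the robot and the scene stay as the last step left them, time stands still between calls to the robot, and variables do not carry over. Pictures are saved under pics/ and viewed, at most 10 in all, crops included, and the job is handed in when it is done.

```bash
mkdir -p pics; cat > h.py <<'E'
import numpy as np,cv2
from station import *
def ray(c,px):
    K=calibration(c); d=np.array([(px[0]-K['cx'])/K['fx'],(px[1]-K['cy'])/K['fy']]); u=d.copy()
    for _ in range(30): u=d/(1+K['k1']*(u@u))
    T=np.array(K['extrinsics']); R=T[:3,:3]; return -R.T@T[:3,3], R.T@np.array([u[0],u[1],1])
def at(c,px,z):
    o,d=ray(c,px); return o+d*(z-o[2])/d[2]
E
python3 - <<'E'
from h import *
for c in('scene','top'):
    cv2.imwrite(f'pics/{c}0.png',grab_frame(c)[:,:,::-1])
    for q,z in(('slide_base',0),('button_top',.058),('push_face',.057),('crucible_cup',0),('dropper_bottle',0),('rubber_stopper',0),('steel_bolt',0)):
        for m in mark_of(c,q)[:2]: print(c,q,round(m['conf'],2),np.round(m['location'],1),np.round(at(c,m['location'],z),4))
s=get_state();print(tip_reach,{k:s[k] for k in('t','eef_pos','ee_rot','force','width')})
E
```

```text
scene slide_base 0.71 [243.7 236.1] [ 0.5706 -0.0733  0.    ]
scene button_top 0.62 [264.5 218.4] [ 0.5843 -0.1179  0.058 ]
scene push_face 0.92 [256.7 214.2] [ 0.5877 -0.0951  0.057 ]
scene crucible_cup 0.8 [278.1 215.2] [ 0.6811 -0.0852  0.    ]
scene dropper_bottle 0.71 [234.6 208.1] [0.6418 0.0125 0.    ]
scene rubber_stopper 0.66 [273.8 262.5] [ 0.5403 -0.1752  0.    ]
scene steel_bolt 0.43 [175.7 219.5] [0.5227 0.0873 0.    ]
top slide_base 0.72 [264.6 202.8] [ 0.5767 -0.0625  0.    ]
top button_top 0.56 [288.1 195. ] [ 0.5897 -0.1136  0.058 ]
top push_face 0.64 [280.  197.7] [ 0.5836 -0.0955  0.057 ]
top crucible_cup 0.81 [269.4 162.3] [ 0.6751 -0.0739  0.    ]
top dropper_bottle 0.63 [236. 176.] [0.641  0.0065 0.    ]
top rubber_stopper 0.58 [310.1 223.9] [ 0.527  -0.1708  0.    ]
top steel_bolt 0.59 [198.7 223.8] [0.526  0.0935 0.    ]
0.019 {'t': 0.8, 'eef_pos': array([ 0.23002177, -0.63457089,  0.24559071]), 'ee_rot': array([-3.14156949e+00,  6.96540669e-06, -2.79381796e+00]), 'force': array([-0.32214016,  1.36439232,  0.81564758]), 'width': 0.08757186997172699}
```

View pics/top0.png

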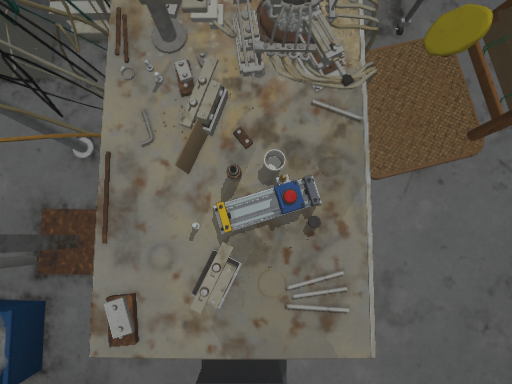

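View pics/scene0.png

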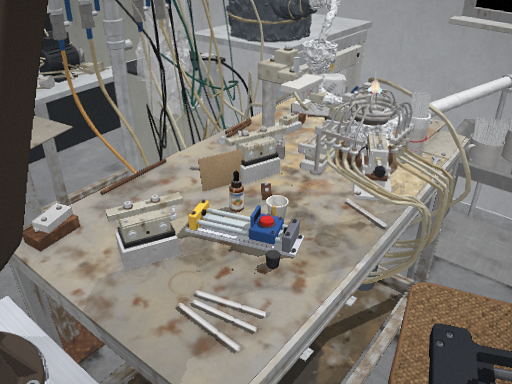

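```bash
cat >> h.py <<'E'
def tri(ps):
    A=np.zeros((3,3));b=np.zeros(3)
    for c,p in ps:
        o,d=ray(c,p);d=d/np.linalg.norm(d);M=np.eye(3)-np.outer(d,d);A+=M;b+=M@o
    return np.linalg.solve(A,b)
def blob(im,kind,box):
    h=cv2.cvtColor(im,cv2.COLOR_RGB2HSV);H,S,V=[h[...,i].astype(int) for i in range(3)]
    m={'red':((H<8)|(H>172))&(S>170)&(V>90),'yel':(H>20)&(H<32)&(S>170)&(V>90),'blue':(H>100)&(H<125)&(S>130)&(V>40)}[kind]
    k=np.zeros(m.shape,bool);x0,y0,x1,y1=box;k[y0:y1,x0:x1]=1
    n,l,st,ce=cv2.connectedComponentsWithStats((m&k).astype('uint8'));i=1+np.argmax(st[1:,4]);return ce[i],st[i]
BOX={'top':(205,165,325,240),'scene':(180,190,310,255)}
E
python3 - <<'E'
from h import *
ims={c:cv2.imread(f'pics/{c}0.png')[:,:,::-1].copy() for c in('top','scene')}
for k,z in(('red',.058),('yel',.046),('blue',.044)):
    r={c:blob(ims[c],k,BOX[c]) for c in ims}
    for c in ims: print(k,c,np.round(r[c][0],1),r[c][1],np.round(at(c,r[c][0],z),4))
    print(' tri',np.round(tri([(c,r[c][0]) for c in ims]),4))
a=cv2.resize(ims['top'][160:320,180:330],None,fx=3,fy=3,interpolation=2)[:480]
b=cv2.resize(ims['scene'][160:280,90:320],None,fx=3.4,fy=3.4,interpolation=2)
cv2.imwrite('pics/a.png',a[:,:,::-1]);cv2.imwrite('pics/b.png',b[:,:,::-1])
E
```

```text
red top [289.7 195.7] [284 190  12  12 118] [ 0.5882 -0.1171  0.058 ]
red scene [266.3 220.7] [260 216  14  11 123] [ 0.5801 -0.1256  0.058 ]
 tri [ 0.5893 -0.1183  0.0496]
yel top [223.7 216.6] [217 202  15  30 193] [0.5411 0.031  0.046 ]
yel scene [194.5 220.8] [189 210  13  20 129] [0.5009 0.0015 0.046 ]
 tri [0.5396 0.0369 0.0097]
blue top [289.2 196.3] [275 181  28  32 368] [ 0.5882 -0.1174  0.044 ]
blue scene [263.9 229. ] [249 206  35  38 586] [ 0.5696 -0.1276  0.044 ]
 tri [ 0.588  -0.1169  0.029 ]
```

View pics/a.png

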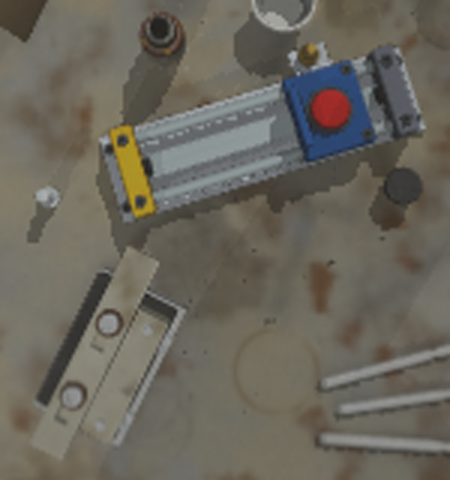

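View pics/b.png

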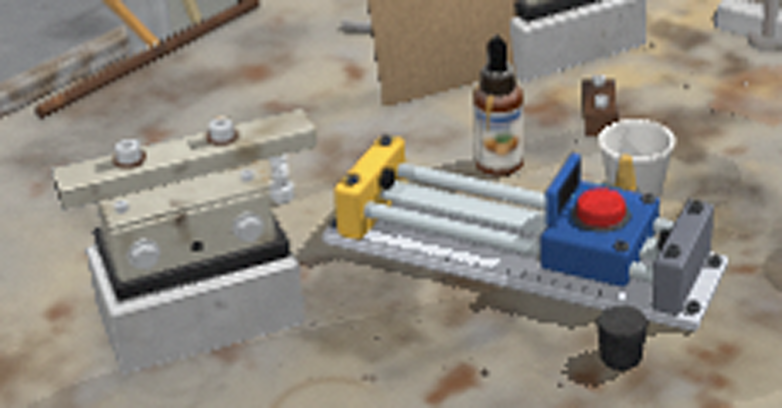

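```bash
python3 - <<'E'
from h import *
for t,s in(((228,244.5),(181,196.5)),((231.5,248),(182.6,196)),((222,242.5),(179,192.5))):
    p=tri([('top',t),('scene',s)]);print(np.round(p,3))
B=np.array([.5878,-.1175]);a=np.deg2rad(17.5);u=np.array([-np.sin(a),np.cos(a)])
for d in(0,.005,.12):print(d,B+d*u)
# slide angle by far/near edges of base (z~.012) from top crop
f=lambda x,y:at('top',(180+x/3,160+y/3),.01)[:2]
for p,q in(((127,220),(415,132)),((100,140),(395,48))):
    d=f(*p)-f(*q);print(np.rad2deg(np.arctan2(-d[0],d[1])),np.linalg.norm(d))
# corner (slide frame) of fixture relative
E
```

```text
[0.481 0.015 0.11 ]
[0.476 0.007 0.117]
[0.486 0.027 0.112]
0 [ 0.5878 -0.1175]
0.005 [ 0.58629647 -0.11273142]
0.12 [ 0.5517153  -0.00305397]
17.18015847090291 0.23644668737550498
17.730348799507016 0.24483728330278534
```

```bash
python3 -m handwheel '[{"delta_pos":[0.5,0.8,0],"dr":[0,0,-8.5]},{"delta_pos":[0.5,0.8,0],"dr":[0,0,-8.5]},{"delta_pos":[0.5,0.8,0],"dr":[0,0,-8.5]},{"delta_pos":[0.5,0.8,0],"dr":[0,0,-8.5]},{"delta_pos":[0.5,0.8,0],"dr":[0,0,-8.5]},{"delta_pos":[0.5,0.8,0],"dr":[0,0,0]},{"delta_pos":[0.5,0.8,0],"dr":[0,0,0]},{"delta_pos":[0.5,0.8,0],"dr":[0,0,0]},{"delta_pos":[0.5,0.8,0],"dr":[0,0,0]},{"delta_pos":[0.5,0.8,0],"dr":[0,0,0]}]' 1 20
```

```text
t: 1.8
eef_pos: [0.3805, -0.3936, 0.2458]
ee_rot: [-3.142, 0.0, 2.748]
force: [0.3, 0.8, -0.6]
width: 0.0131
gripper_force: 0.0
```

The fixture's bar is about 112 mm high and its corner is near the end pose. I'll keep the gripper's long side along the slide to clear it.

```bash
python3 -m handwheel '[{"delta_pos":[0.7,0.9,0],"dr":[0,0,8]},{"delta_pos":[0.7,0.9,0],"dr":[0,0,8]},{"delta_pos":[0.7,0.9,0],"dr":[0,0,8]},{"delta_pos":[0.7,0.9,0],"dr":[0,0,8]},{"delta_pos":[0.7,0.9,0],"dr":[0,0,8]},{"delta_pos":[0.7,0.9,0],"dr":[0,0,0]},{"delta_pos":[0.7,0.9,0],"dr":[0,0,0]},{"delta_pos":[0.7,0.9,0],"dr":[0,0,0]},{"delta_pos":[0.7,0.9,0],"dr":[0,0,0]},{"delta_pos":[0.7,0.9,0],"dr":[0,0,0]}]'; python3 -m handwheel '[{"delta_pos":[0,0,-1],"dr":[0,0,0]},{"delta_pos":[0,0,-1],"dr":[0,0,0]},{"delta_pos":[0,0,-1],"dr":[0,0,0]},{"delta_pos":[0,0,-1],"dr":[0,0,0]},{"delta_pos":[0,0,-0.6],"dr":[0,0,0]},{"delta_pos":[0,0,0],"dr":[0,0,0]},{"delta_pos":[0,0,0],"dr":[0,0,0]}]'
python3 - <<'E'
from h import *
im=grab_frame('scene');cv2.imwrite('pics/c.png',cv2.resize(im[150:270,180:330],None,fx=4.5,fy=4.5,interpolation=2)[:,:,::-1])
s=get_state();print(s['eef_pos'],s['ee_rot'],s['force'],s['width'])
E
```

```text
t: 2.8
eef_pos: [0.5908, -0.1233, 0.2458]
ee_rot: [-3.141, 0.0, -2.837]
force: [-0.2, -0.5, 0.3]
width: 0.0008
gripper_force: 0.0
t: 3.5
eef_pos: [0.5904, -0.1247, 0.1081]
ee_rot: [-3.141, -0.0, -2.837]
force: [-0.7, -0.1, 0.4]
width: 0.0005
gripper_force: 0.0
[ 0.59087704 -0.12463775  0.10875755] [-3.14088431e+00  1.35238803e-03 -2.83707963e+00] [ 0.24300609 -0.88636132  0.73757883] 0.0004311799831347115
```

View pics/c.png

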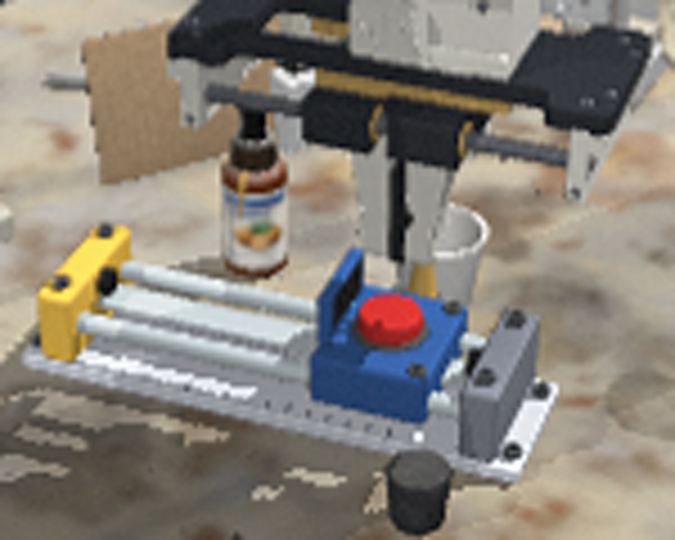

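```bash
python3 - <<'E'
from h import *
def proj(c,p):
    K=calibration(c);q=np.array(K['extrinsics'])@np.r_[p,1];u=q[:2]/q[2];u=u*(1+K['k1']*(u@u));return np.array([u[0]*K['fx']+K['cx'],u[1]*K['fy']+K['cy']])
for p in([.5908,-.1247,.0898],[.5908,-.1247,.058],[.589,-.1185,.058],[.589,-.1185,.049]):
    a=proj('scene',np.array(p));print(p,a,(a-[180,150])*4.5)
E
```

```text
[0.5908, -0.1247, 0.0898] [269.36960724 205.15158956] [402.16323256 248.18215303]
[0.5908, -0.1247, 0.058] [269.06596193 218.15547252] [400.79682866 306.69962635]
[0.589, -0.1185, 0.058] [266.11547996 217.48255437] [387.5196598  303.67149467]
[0.589, -0.1185, 0.049] [266.04643275 221.07105218] [387.20894736 319.81973479]
```

Tips (crop 402,260) sit above the button (crop 390,310), about 6 mm behind its centre and clear of the plate. I'll descend now.

```bash
python3 -m handwheel '[{"delta_pos":[0,0,-0.5],"dr":[0,0,0]},{"delta_pos":[0,0,-0.4],"dr":[0,0,0]},{"delta_pos":[0,0,-0.1],"dr":[0,0,0]},{"delta_pos":[0,0,0],"dr":[0,0,0]}]' 1 40; python3 -m handwheel '[{"delta_pos":[0,0,-0.07],"dr":[0,0,0]},{"delta_pos":[0,0,-0.07],"dr":[0,0,0]},{"delta_pos":[0,0,0],"dr":[0,0,0]},{"delta_pos":[0,0,0],"dr":[0,0,0]}]'
```

```text
t: 3.95
eef_pos: [0.5899, -0.1246, 0.0775]
ee_rot: [3.142, -0.0, -2.837]
force: [-0.7, 0.2, -0.4]
width: 0.0001
gripper_force: 0.0
t: 4.35
eef_pos: [0.5905, -0.1246, 0.074]
ee_rot: [-3.141, 0.001, -2.837]
force: [-0.7, -0.8, 4.5]
width: 0.0005
gripper_force: 1.9
```

```bash
python3 -m handwheel '[{"delta_pos":[0,0,-0.06],"dr":[0,0,0]},{"delta_pos":[0,0,-0.06],"dr":[0,0,0]},{"delta_pos":[0,0,0],"dr":[0,0,0]},{"delta_pos":[0,0,0],"dr":[0,0,0]}]'
```

```text
t: 4.75
eef_pos: [0.5905, -0.1246, 0.07]
ee_rot: [-3.141, 0.001, -2.837]
force: [0.8, -0.4, 4.5]
width: 0.0002
gripper_force: 2.5
```

```bash
python3 -m handwheel '[{"delta_pos":[-0.05,0.16,0],"dr":[0,0,0]},{"delta_pos":[-0.05,0.16,0],"dr":[0,0,0]},{"delta_pos":[-0.05,0.16,0],"dr":[0,0,0]},{"delta_pos":[-0.05,0.16,0],"dr":[0,0,0]},{"delta_pos":[0,0,0],"dr":[0,0,0]}]'
python3 - <<'E'
from h import *
im=grab_frame('scene');cv2.imwrite('pics/d.png',cv2.resize(im[150:270,180:330],None,fx=4.5,fy=4.5,interpolation=2)[:,:,::-1])
s=get_state();print(s['eef_pos'],s['force'],s['width'])
E
```

```text
t: 5.25
eef_pos: [0.5841, -0.1045, 0.0699]
ee_rot: [3.141, 0.001, -2.837]
force: [1.9, 1.2, 4.8]
width: 0.0004
gripper_force: 2.5
[ 0.58415214 -0.10476987  0.06991613] [2.1603858  0.83010745 4.05396053] 0.0005754782394632414
```

View pics/d.png

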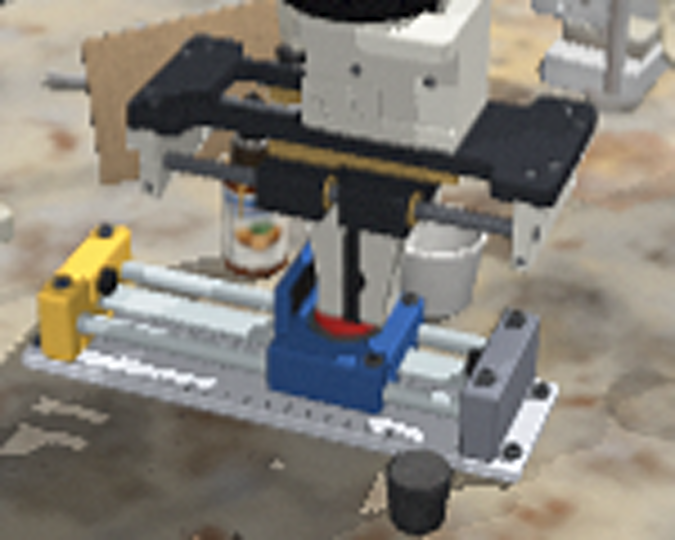

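The carriage moves with the finger (blue block now centred near 335,350) and the button is down. I'll keep pushing.

```bash
python3 -m handwheel '[{"delta_pos":[-0.07,0.22,0],"dr":[0,0,0]},{"delta_pos":[-0.07,0.22,0],"dr":[0,0,0]},{"delta_pos":[-0.07,0.22,0],"dr":[0,0,0]},{"delta_pos":[-0.07,0.22,0],"dr":[0,0,0]},{"delta_pos":[-0.07,0.22,0],"dr":[0,0,0]},{"delta_pos":[-0.07,0.22,0],"dr":[0,0,0]},{"delta_pos":[-0.07,0.22,0],"dr":[0,0,0]},{"delta_pos":[-0.07,0.22,0],"dr":[0,0,0]},{"delta_pos":[-0.07,0.22,0],"dr":[0,0,0]},{"delta_pos":[-0.07,0.22,0],"dr":[0,0,0]}]'
python3 - <<'E'
from h import *
im=grab_frame('scene');cv2.imwrite('pics/e.png',cv2.resize(im[150:270,150:300],None,fx=4.5,fy=4.5,interpolation=2)[:,:,::-1])
s=get_state();print(s['eef_pos'],s['force'],s['width'])
E
```

```text
t: 6.3
eef_pos: [0.5629, -0.0388, 0.0698]
ee_rot: [-3.142, 0.0, -2.837]
force: [3.4, 0.2, 4.8]
width: 0.0002
gripper_force: 2.5
[ 0.56262098 -0.0381192   0.06976069] [3.15307528 1.72565769 4.17078686] 0.0006371673361164319
```

View pics/e.png

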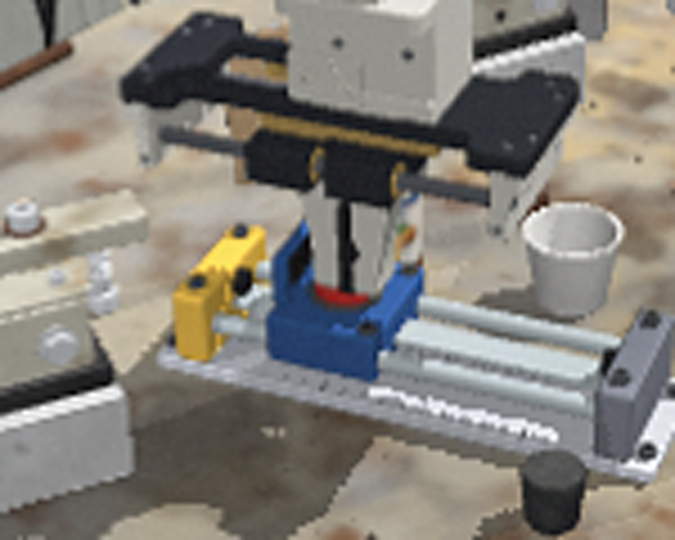

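Carriage's front is about 25 mm from the bumper (245,283), with the fixture well clear. I'll approach in smaller steps.

```bash
python3 -m handwheel '[{"delta_pos":[-0.04,0.13,0],"dr":[0,0,0]},{"delta_pos":[-0.04,0.13,0],"dr":[0,0,0]},{"delta_pos":[-0.04,0.13,0],"dr":[0,0,0]},{"delta_pos":[-0.04,0.13,0],"dr":[0,0,0]},{"delta_pos":[0,0,0],"dr":[0,0,0]}]'; python3 -m handwheel '[{"delta_pos":[-0.02,0.06,0],"dr":[0,0,0]},{"delta_pos":[-0.02,0.06,0],"dr":[0,0,0]},{"delta_pos":[0,0,0],"dr":[0,0,0]}]';python3 -m handwheel '[{"delta_pos":[-0.02,0.06,0],"dr":[0,0,0]},{"delta_pos":[-0.02,0.06,0],"dr":[0,0,0]},{"delta_pos":[0,0,0],"dr":[0,0,0]}]'
python3 - <<'E'
from h import *
im=grab_frame('scene');cv2.imwrite('pics/f.png',cv2.resize(im[150:270,150:300],None,fx=4.5,fy=4.5,interpolation=2)[:,:,::-1])
E
```

```text
t: 6.85
eef_pos: [0.558, -0.0233, 0.0697]
ee_rot: [3.141, -0.0, -2.837]
force: [2.8, 1.0, 5.1]
width: 0.0006
gripper_force: 2.5
t: 7.15
eef_pos: [0.5569, -0.02, 0.0697]
ee_rot: [3.141, -0.0, -2.837]
force: [2.6, 1.1, 5.4]
width: 0.0002
gripper_force: 2.5
t: 7.45
eef_pos: [0.5558, -0.0163, 0.0698]
ee_rot: [3.141, 0.0, -2.837]
force: [2.5, 1.8, 5.2]
width: 0.0001
gripper_force: 2.5
```

View pics/f.png

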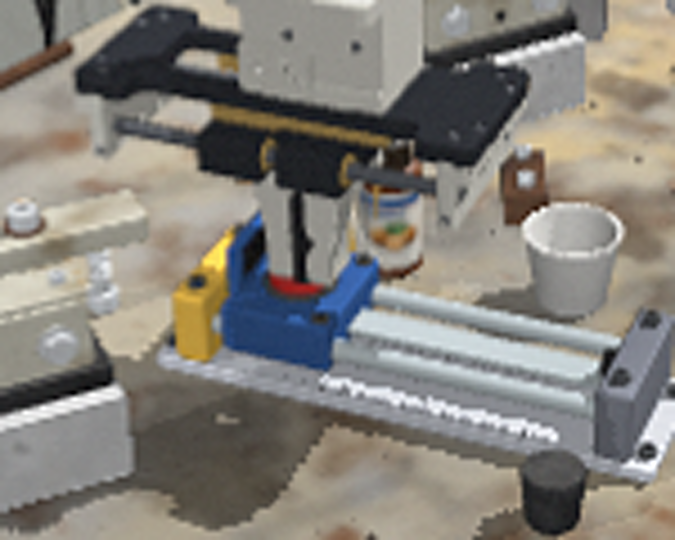

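A few mm from the bumper still; creep on until the force rises.

```bash
for i in 1; do python3 -m handwheel '[{"delta_pos":[-0.02,0.06,0],"dr":[0,0,0]},{"delta_pos":[-0.02,0.06,0],"dr":[0,0,0]},{"delta_pos":[0,0,0],"dr":[0,0,0]}]';done;  python3 -m handwheel '[{"delta_pos":[-0.02,0.06,0],"dr":[0,0,0]},{"delta_pos":[0,0,0],"dr":[0,0,0]}]';python3 -m handwheel '[{"delta_pos":[-0.02,0.06,0],"dr":[0,0,0]},{"delta_pos":[0,0,0],"dr":[0,0,0]}]'
```

```text
t: 7.8
eef_pos: [0.5537, -0.0135, 0.0695]
ee_rot: [-3.141, -0.002, -2.838]
force: [1.4, -2.7, 4.4]
width: 0.0003
gripper_force: 2.5
t: 8.0
eef_pos: [0.553, -0.0118, 0.0694]
ee_rot: [-3.141, -0.002, -2.838]
force: [0.7, -2.1, 5.2]
width: 0.0005
gripper_force: 2.5
t: 8.2
eef_pos: [0.5522, -0.0101, 0.0694]
ee_rot: [-3.141, -0.003, -2.838]
force: [0.7, -2.1, 4.6]
width: 0.0007
gripper_force: 2.5
```

Carriage seems stopped with the finger sliding on the button towards the plate; continue until the plate is felt.

```bash
python3 -m handwheel '[{"delta_pos":[-0.02,0.06,0],"dr":[0,0,0]},{"delta_pos":[0,0,0],"dr":[0,0,0]}]';python3 -m handwheel '[{"delta_pos":[-0.02,0.06,0],"dr":[0,0,0]},{"delta_pos":[0,0,0],"dr":[0,0,0]}]'
```

```text
t: 8.4
eef_pos: [0.5516, -0.0083, 0.0693]
ee_rot: [-3.141, -0.003, -2.838]
force: [1.1, -2.2, 4.7]
width: 0.0007
gripper_force: 2.5
t: 8.6
eef_pos: [0.551, -0.0066, 0.0693]
ee_rot: [-3.141, -0.003, -2.838]
force: [1.2, -4.5, 4.7]
width: 0.0007
gripper_force: 3.1
```

```bash
python3 -m handwheel '[{"delta_pos":[-0.02,0.06,0],"dr":[0,0,0]},{"delta_pos":[0,0,0],"dr":[0,0,0]}]'; python3 - <<'E'
from h import *
im=grab_frame('scene');cv2.imwrite('pics/g.png',cv2.resize(im[180:250,165:265],None,fx=7.5,fy=7.5,interpolation=2)[:,:,::-1])
E
```

```text
t: 8.8
eef_pos: [0.5508, -0.0062, 0.0694]
ee_rot: [-3.139, -0.003, -2.837]
force: [3.7, -14.2, 1.7]
width: 0.0002
gripper_force: 8.3
```

View pics/g.png

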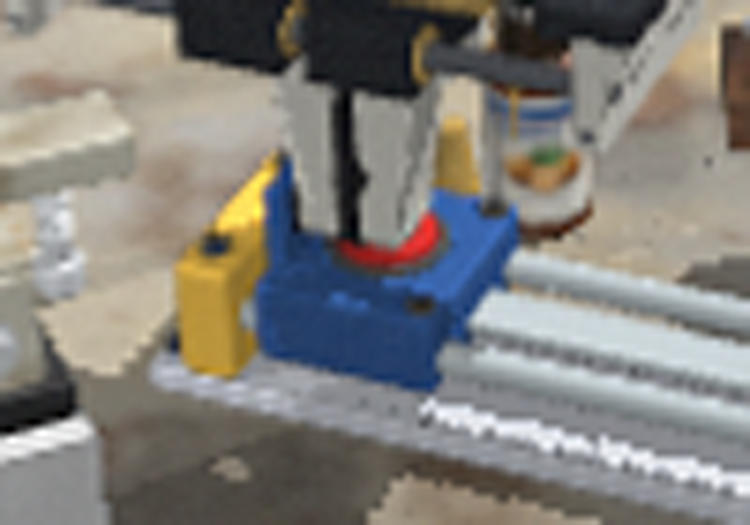

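The carriage is against the bumper (blue meets yellow near 260,290), pushed with 15 N, so I'll lift straight up to let the button latch.

```bash
python3 -m handwheel '[{"delta_pos":[0,0,-0.01],"dr":[0,0,0]},{"delta_pos":[0,0,0.15],"dr":[0,0,0]},{"delta_pos":[0,0,0.15],"dr":[0,0,0]},{"delta_pos":[0,0,0.15],"dr":[0,0,0]},{"delta_pos":[0,0,0.5],"dr":[0,0,0]},{"delta_pos":[0,0,0.8],"dr":[0,0,0]},{"delta_pos":[0,0,1],"dr":[0,0,0]},{"delta_pos":[0,0,1],"dr":[0,0,0]},{"delta_pos":[0,0,1],"dr":[0,0,0]},{"delta_pos":[0,0,0],"dr":[0,0,0]}]'
python3 - <<'E'
from h import *
im=grab_frame('scene');cv2.imwrite('pics/i.png',cv2.resize(im[150:270,165:315],None,fx=5,fy=5,interpolation=2)[:,:,::-1])
print(get_state()['force'])
for q in('crucible_cup','dropper_bottle','rubber_stopper','steel_bolt'):
    for m in mark_of('scene',q)[:1]: print(q,np.round(m['location'],1),np.round(at('scene',m['location'],0),3))
E
```

```text
t: 9.85
eef_pos: [0.5525, -0.0037, 0.2151]
ee_rot: [3.142, 0.004, -2.837]
force: [0.6, -0.1, -0.4]
width: 0.0007
gripper_force: 0.0
[-0.23261626  0.81716631 -0.36470452]
crucible_cup [277.  213.9] [ 0.684 -0.08   0.   ]
dropper_bottle [234.9 208.8] [0.64 0.01 0.  ]
rubber_stopper [270.7 262.3] [ 0.537 -0.17   0.   ]
steel_bolt [175.1 219.7] [0.521 0.088 0.   ]
```

View pics/i.png

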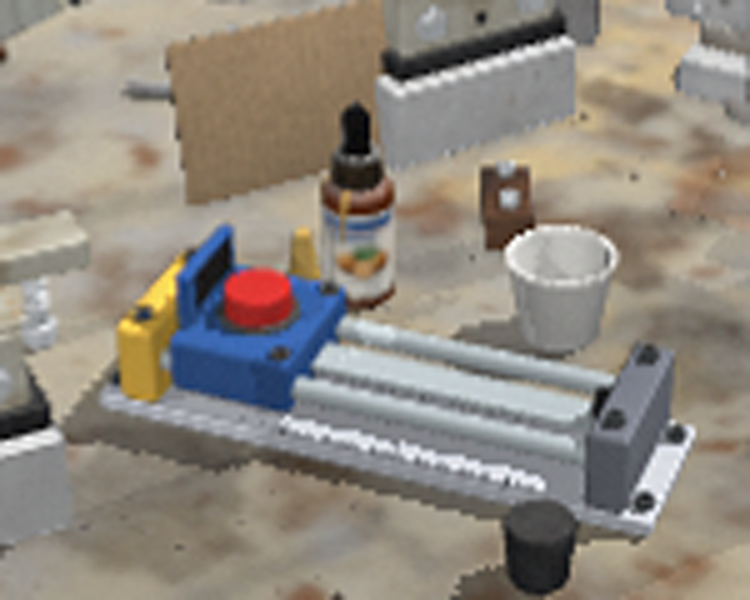

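The button (258,297) is up, the carriage sits at the end stop, and the bystanders haven't moved.

```bash
python3 -c "from station import *;print(job_done())"
```

```text
the job is handed in; nothing more can be done
None
```

I pushed the carriage to the yellow end stop with the button held down, then let the button pop up; in the last picture it is up, the carriage is at the stop and the bystanders are where they stood. I handed the job in at about 10 s, and no verdict came back.

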